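# Cull the broken core, then tip the pan and hold it

## Task

Take the one broken, D-shaped core piece out of the steel pan and leave it in the square aluminium tray. Then lift the pan by its handle, keeping the pouring corner opposite resting on the bench, until the pan is tilted about 30 degrees and the four whole cores have slid together into the pouring corner. Finish while still gripping the handle and holding the pan tilted like that with the gripper alone; leave the tin, the big core and the brush alone.

Things in the scene. Friction and masses are not known exactly. Their poses are not given: they have to be found in the camera images.
- pan: loose open sheet-steel pan, 0.5 to 0.75 kg: from above a 300 mm square with two opposite corners cut off (cuts 80 mm wide, 344 mm apart); handle at one cut, the other is the pouring corner. Walls 35 mm high, 4 mm thick, floor 4 mm. Origin: centre of underside; x: from handle to pouring corner; z: up. Cores slide on its floor once tilted about 14 to 20 degrees
- pan_handle (a point): middle of the handle's bar: level round steel bar, 12 mm diameter, 60 mm clear between two posts, parallel to the pan's y, 62 mm above the pan's underside, 21 mm clear above the wall, 170 mm from the pan's centre. Axes as the pan's. The bar can turn between fingers closed along the pan's x, so the gripper need not tilt with the pan
- pan_pour (a point): middle of the bottom outer edge of the pouring corner, on the underside of the pan, 172 mm from the pan's centre along its x axis; the pan pivots on this 80 mm straight edge when the handle is lifted. Axes as the pan's
- broken_center (a point): centre, half-way up, of the broken core: dark asphalt disc, 46 mm diameter, 30 mm high, one side broken away flat, so D-shaped from above; x axis: square to the flat face, pointing out of it. It measures 28 mm along x (origin mid-way between flat and round side), 46 mm along y; about 70 g. It stands on the pan's floor, z up
- reject_in (a point): centre of the inner floor of the fixed square aluminium tray for rejects, 160 x 160 mm outside, 32 mm high, walls and floor 4 mm thick; the floor is 4 mm above the bench
- core1_center (a point): centre, half-way up, of a whole core: dark asphalt disc, 46 mm in diameter, 30 mm high, about 110 g, standing on the pan's floor
- core2_center (a point): centre, half-way up, of a whole core: dark asphalt disc, 46 mm in diameter, 30 mm high, about 110 g, standing on the pan's floor
- core3_center (a point): centre, half-way up, of a whole core: dark asphalt disc, 46 mm in diameter, 30 mm high, about 110 g, standing on the pan's floor
- core4_center (a point): centre, half-way up, of a whole core: dark asphalt disc, 46 mm in diameter, 30 mm high, about 110 g, standing on the pan's floor
- reject: the same aluminium tray; origin: centre of its underside
- broken: the broken core; origin: centre of its underside, axes as broken_center
- tin: bystander: closed steel tin, 90 mm in diameter, 115 mm high; origin: centre of its underside
- bigcore: bystander: large asphalt core, 100 mm in diameter, 60 mm high, 1.1 kg; origin: centre of its underside
- brush: bystander: hand brush lying on the bench; origin on its underside
There are look-alikes about, which are no part of the job. Leave any white look-alike of the part that bears core3_center alone.

How it is judged:
On the way, in this order (a step that is already met when the one before it is completed fails the run):
1. the broken core lies in the aluminium tray, let go, while the pan is still level (x of broken_center in the frame of reject_in between -0.066 and 0.066 m and y of broken_center in the frame of reject_in between -0.066 and 0.066 m and z of broken_center in the frame of reject_in below 0.03 m and contact force between the fingers and broken below 0.1 N and angle between pan's own z axis and vertical below 0.12 rad), for 0.2 s.
2. the pan is held tilted by its handle and the four whole cores are in the pouring corner (angle between pan's own z axis and vertical between 0.385 and 0.7 rad and height (world z) of pan_pour below 0.015 m and contact force between the fingers and pan above 1 N and x of core1_center in the frame of pan_pour between -0.105 and 0 m and z of core1_center in the frame of pan_pour between 0.005 and 0.05 m and x of core2_center in the frame of pan_pour between -0.105 and 0 m and z of core2_center in the frame of pan_pour between 0.005 and 0.05 m and x of core3_center in the frame of pan_pour between -0.105 and 0 m and z of core3_center in the frame of pan_pour between 0.005 and 0.05 m and x of core4_center in the frame of pan_pour between -0.105 and 0 m and z of core4_center in the frame of pan_pour between 0.005 and 0.05 m), for 0.3 s.
At the end, for the whole second after the job is handed in: Broken core let go in the aluminium tray (centre within 66 mm of its centre each way). Gripper holds the pan (over 1 N) still, tilted 22 to 40 deg, pouring edge under 15 mm off the bench, nothing else propping it; all four whole cores in the pan within 105 mm of the pouring edge (all of step 2 and x of broken_center in the frame of reject_in between -0.066 and 0.066 m and y of broken_center in the frame of reject_in between -0.066 and 0.066 m and z of broken_center in the frame of reject_in below 0.03 m and contact force between the fingers and broken below 0.1 N and contact force between pan and tin below 0.3 N and contact force between pan and bigcore below 0.3 N and contact force between pan and brush below 0.3 N and contact force between pan and reject below 0.3 N and linear speed of each of pan, broken below 0.02 m/s); the arm keeps its last pose, push and grip.
It fails at once if the tin is moved by more than 25 mm (distance of tin from where it was at the start of the episode above 0.025 m).
It fails at once if the big core is moved by more than 25 mm (distance of bigcore from where it was at the start of the episode above 0.025 m).
It fails at once if the brush is moved by more than 25 mm (distance of brush from where it was at the start of the episode above 0.025 m).
It also fails if it takes over 58 s, if anything falls off the work surface, if the arm or the gripper's body presses on something with over 40 N, if the wrist force passes 120 N, or if a joint passes its speed limit or range.

## Robot

A 6-joint arm with a two-finger parallel gripper is mounted at the origin on the work surface. World frame = base frame: x ahead of the robot, y to its left, z up, the work surface at z = 0. Lengths are in m, angles in rad, forces in N, time in s.
With the tool pointing down it reaches from about 0.375 to 0.9 m from the base axis. Payload 3.1 kg.
Tool frame: the origin (TCP) lies at the very end of the fingers, on their centre line; the grasp point (between the pads) lies 19 mm behind it (manip.grasp_offset is the distance from the TCP to the grasp point, in m); x points along the fingers, z is the direction in which the jaws open and shut, and the axes are right-handed (so a half turn about x gives the same grasp; the last joint's range is limited). The gripper opens to 85 mm and grips with 20 to 120 N. Pads are 22 mm wide; open, the fingers measure 114 mm over their backs; the gripper's body (76 mm by 85 mm) begins 54 mm behind the grasp point. The pads swing forward as they close: fully open they stand 13 mm farther back than shut.
Start: joints at [0.93, 0.527, 1.433, -0, 1.181, -0.178], TCP at [0.278, 0.56, 0.231] pointing down, gripper open.
Joint ranges: [-3.08, 3.08], [-0.75, 2.2], [0.22, 2.44], [-1.43, 4.57], [0, 2.65], [-2.85, 2.85]. Speed limits (rad/s): [2.79, 2.79, 3.14, 3.14, 3.14, 3.14].

## Interface

Orientations are given as a unit quaternion [x, y, z, w].
In Python, from station import manip gives the robot as it stands.
- The arm moves only by the tool send_rows, never from a script. Its argument "steps" is a list that holds one entry, the list of rows, each a list of 5 numbers: the closure, from 0 (fully open) to 1 (shut), then the shift along the world's x, y, z in m, then the turn about the world's z in rad. A call has 1 to 8 rows; each row is the pose to reach, as a shift and turn from the pose commanded when the call began; what a row does not reach only later rows make up. A row lasts 1/8 s, in which the tool goes at most 62.5 mm and 10.7 degrees, less where a joint would pass 70% of its speed; a pose out of reach is approached as far as the arm can. A call with a gripper value outside its range is refused whole. The fingers move at their own pace and stop on an object; "grip_force" is the grip in N (left out, the last holds). Time passes only in rows, so rows that repeat a pose let the fingers close. It gives the time, the measured TCP pose, the force and the opening at its end, in the units of the state.
- manip.sense(): the state, without advancing time (a new reading comes with each control period).
- manip.snapshot(name): name is "scene" or "side" or "wrist"; returns the picture (420x560x3 uint8, red, green, blue); there is no depth.
- manip.camera_params(name): a dict with "fx", "fy", "cx", "cy" (pixels), "T" (4x4, takes a point from camera to world coordinates); the wrist camera has in their place "tool_from_camera" (4x4, takes a point from camera to tool coordinates, whose origin is the TCP and whose axes are the tool frame's). Camera axes: x right, y down, z forward; pixel columns grow to the right and rows downward; lengths in m; the calibration is good to about 2 mm. A picture is of the moment at which its call begins: read the wrist's pose just before it. camera_params takes no time and is no camera call.
- manip.sign_off(): hands the job in, once; it reports no verdict.
The state is a dict: "t": time; "q": joint angles; "qd": joint speeds; "tau": joint torques, N m; "tcp_pos": TCP position; "tool_rot": TCP orientation; "force": force on the tool from outside, world axes, zero at the start; "ft_torque": the same for the moment, N m; "finger_gap": opening from 0.0 (shut) to 1.0 (fully open).
Only numpy, scipy, OpenCV 4.12 (cv2) and the standard library are available. Lean on these libraries where they do the work, as an engineer would, in place of code of your own. Each camera call takes 0.05 s, during which the arm holds its last target.

## Working session

There is one attempt and no reset: what is moved stays moved. The work goes in short steps, Python scripts to look and compute and a tool call to move; the robot and the scene stay as the last step left them, time stands still between calls to the robot, and variables do not carry over. Pictures are saved under pics/ and viewed, and the job is handed in when it is done.

Besides the shell and the picture viewer there is one more tool, called after "Call:" as a command line: name --argument value ..., lists and objects as JSON in quotes. send_rows: Moves the arm, as the interface text tells. Its arguments: {"type":"object","properties":{"steps":{"type":"array","items":{"type":"array","items":{"type":"array","items":{"type":"number"}}}},"grip_force":{"type":"number"}},"required":["steps"]}

```bash
mkdir -p pics; ls
python3 - <<'E'
from station import manip
import cv2,numpy as np
np.set_printoptions(precision=4,suppress=True)
for n in ["scene","side","wrist"]:
    p=manip.camera_params(n); print(n,p)
s=manip.sense();print(s)
for n in ["scene","side","wrist"]:
    im=manip.snapshot(n); cv2.imwrite(f"pics/{n}0.png",im[:,:,::-1])
E
```

```text
pics
scene {'fx': 521.089208614038, 'fy': 521.089208614038, 'cx': 270.6092390997002, 'cy': 203.23765014822237, 'T': array([[ 0.8601,  0.3808, -0.3394,  1.1046],
       [ 0.5101, -0.6354,  0.5798, -0.6913],
       [ 0.0052, -0.6718, -0.7408,  1.0893],
       [ 0.    ,  0.    ,  0.    ,  1.    ]])}
side {'fx': 385.736858243531, 'fy': 385.736858243531, 'cx': 279.122183455114, 'cy': 214.22318146099047, 'T': array([[ 0.9403, -0.2065,  0.2705,  0.3536],
       [-0.3403, -0.5757,  0.7435, -0.6125],
       [ 0.0022, -0.7911, -0.6116,  0.6448],
       [ 0.    ,  0.    ,  0.    ,  1.    ]])}
wrist {'fx': 343.7711255682107, 'fy': 343.7711255682107, 'cx': 283.40754464344025, 'cy': 212.86012623741019, 'tool_from_camera': array([[ 0.0002, -0.2866,  0.958 , -0.1431],
       [-0.    , -0.958 , -0.2866,  0.073 ],
       [ 1.    ,  0.    , -0.0001,  0.0007],
       [ 0.    ,  0.    ,  0.    ,  1.    ]])}
{'t': 0.0, 'q': array([ 0.9305,  0.5284,  1.4339,  0.    ,  1.1814, -0.1785]), 'qd': array([-0.0005, -0.0001,  0.0008,  0.0002,  0.0026, -0.002 ]), 'tau': array([ -0.0002, -44.2367, -17.8021,  -0.0002,   0.0084,  -0.    ]), 'tcp_pos': array([0.278 , 0.559 , 0.2303]), 'tool_rot': array([-0.3726,  0.6019,  0.372 ,  0.6004]), 'force': array([-0.2768,  0.3312, -0.3815]), 'ft_torque': array([-0.0178, -0.0056, -0.0179]), 'finger_gap': 0.9982572421023486}
```

View pics/scene0.png

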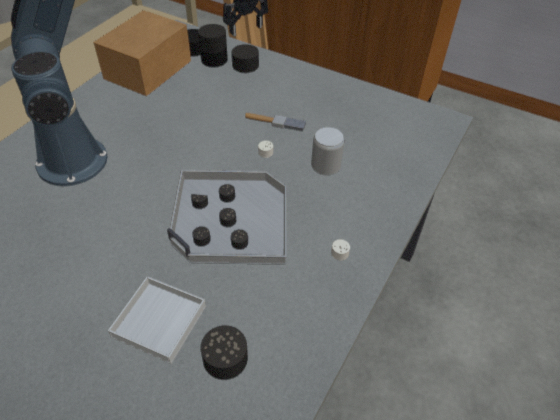

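View pics/side0.png

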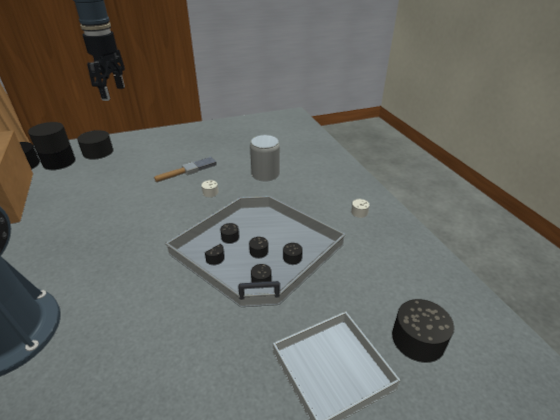

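View pics/wrist0.png

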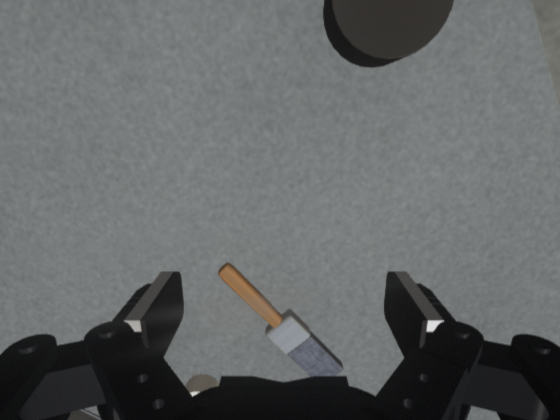

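Both views show five dark discs in the pan. In the scene picture they are at (200,200), (227,192), (228,217), (201,236) and (239,239); the white ones at (265,149) and (341,250) are look-alikes. The disc at scene (200,200) / side (214,255) looks cut flat on one side, so I'll check it in an enlarged crop.

```bash
cat > h.py <<'E'
import numpy as np,cv2
from station import manip
from scipy.spatial.transform import Rotation as R
np.set_printoptions(precision=4,suppress=True)
def ray(n,uv,T=None):
    p=manip.camera_params(n)
    if T is None: T=p["T"]
    d=np.array([(uv[0]-p["cx"])/p["fx"],(uv[1]-p["cy"])/p["fy"],1.])
    return T[:3,3],T[:3,:3]@d
def plane(n,uv,z,T=None):
    o,d=ray(n,uv,T); return o+d*(z-o[2])/d[2]
def proj(n,P,T=None):
    p=manip.camera_params(n)
    if T is None:T=p["T"]
    c=np.linalg.inv(T)@np.r_[P,1]; return np.array([p["cx"]+p["fx"]*c[0]/c[2],p["cy"]+p["fy"]*c[1]/c[2]])
def wristT(s):
    T=np.eye(4);T[:3,:3]=R.from_quat(s["tool_rot"]).as_matrix();T[:3,3]=s["tcp_pos"]
    return T@manip.camera_params("wrist")["tool_from_camera"]
E
python3 - <<'E'
from h import *
a=cv2.imread("pics/scene0.png");b=cv2.imread("pics/side0.png")
A=cv2.resize(a[160:275,160:300],None,fx=5,fy=5,interpolation=cv2.INTER_CUBIC);cv2.imwrite("pics/c_scene.png",A)
B=cv2.resize(b[190:310,160:350],None,fx=4,fy=4,interpolation=cv2.INTER_CUBIC);cv2.imwrite("pics/c_side.png",B)
A=cv2.resize(a[270:365,100:215],None,fx=5,fy=5,interpolation=cv2.INTER_CUBIC);cv2.imwrite("pics/c_tray.png",A)
for nm,im,roi in [("scene",a,(175,178,255,250)),("side",b,(195,215,310,300))]:
    x0,y0,x1,y1=roi
    g=cv2.cvtColor(im,cv2.COLOR_BGR2GRAY)[y0:y1,x0:x1]
    m=(g<75).astype(np.uint8)
    n,l,st,c=cv2.connectedComponentsWithStats(m)
    for i in range(1,n):
        if st[i,4]>60: 
            uv=c[i]+[x0,y0]; print(nm,uv,st[i], plane(nm,uv,0.02))
q=R.from_quat(manip.sense()["tool_rot"]).as_matrix();print(q)
E
```

```text
scene [226.63   193.0132] [ 44   7  16  17 227] [0.4885 0.1153 0.02  ]
scene [199.2995 201.1658] [ 17  17  16  14 187] [0.4408 0.0504 0.02  ]
scene [227.2939 217.3143] [ 45  30  16  19 245] [0.5405 0.0412 0.02  ]
scene [201.015  236.1015] [ 18  49  17  19 266] [ 0.5176 -0.048   0.02  ]
scene [239.1396 239.2943] [ 56  52  17  19 265] [ 0.609  -0.0057  0.02  ]
scene [181.7941 242.25  ] [ 0 56 14 16 68] [ 0.4869 -0.0901  0.02  ]
side [229.3269 232.8252] [ 25   8  19  20 309] [0.4873 0.1176 0.02  ]
side [258.2252 247.1261] [ 54  22  19  21 333] [0.5393 0.0432 0.02  ]
side [214.6793 255.0793] [ 10  29  19  21 290] [0.4358 0.0514 0.02  ]
side [292.0829 253.1771] [ 88  28  19  22 350] [ 0.6077 -0.0035  0.02  ]
side [259.845  280.5076] [ 43  49  42  36 658] [ 0.5107 -0.0597  0.02  ]
[[-0.001  -0.8952  0.4456]
 [-0.0013  0.4456  0.8952]
 [-1.      0.0003 -0.0016]]
```

View pics/c_scene.png

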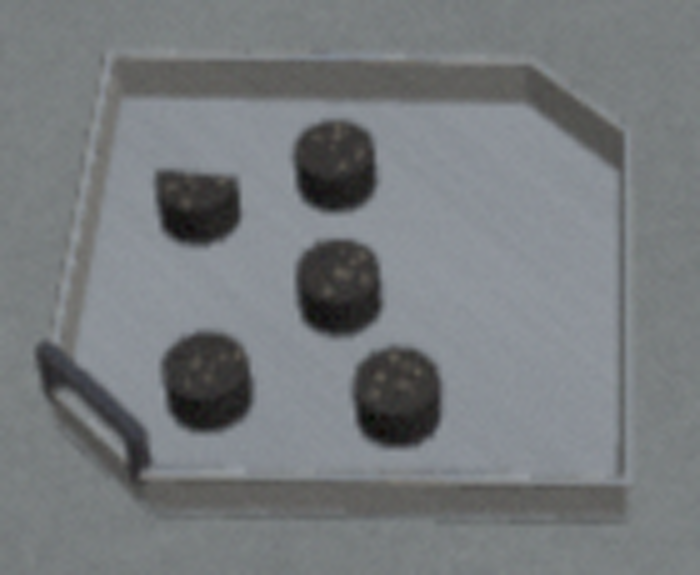

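View pics/c_side.png

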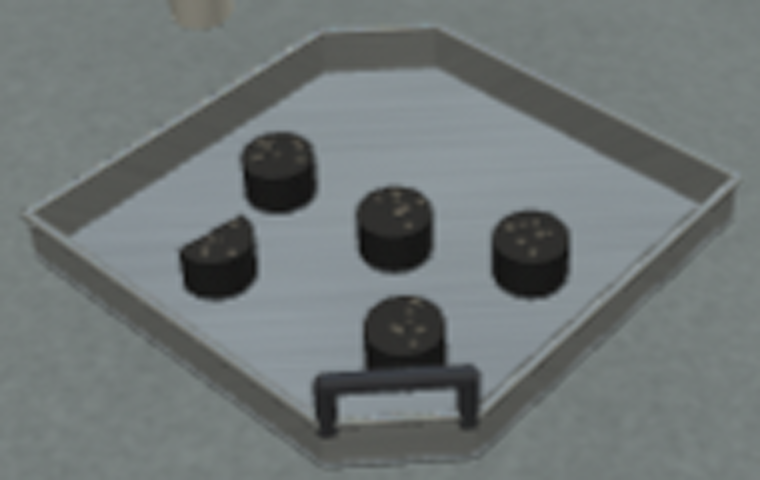

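View pics/c_tray.png

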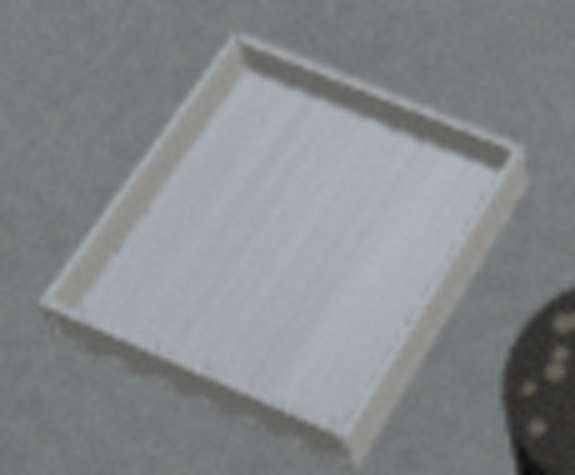

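The crops confirm it: the disc at scene (200,200) / side (214,255) has a straight upper edge, from scene (191.4,194) to (207.6,195.6). The other four are round. Next I'll work out the poses of the pan, handle, tray and broken core.

Run:
```python
from h import *
print("broken flat ends z=.034")
for n,u in [("scene",(191.4,194)),("scene",(207.6,195.6)),("side",(205,252)),("side",(221.2,243.9))]: print(n,plane(n,u,.034))
print("pan rim")
for n,u in [("scene",(181.4,171)),("scene",(266,172.4)),("scene",(285.6,186)),("scene",(286,256)),("scene",(188,254.4)),("side",(167,243)),("side",(345,235)),("side",(240,198)),("side",(269.3,197.5))]: print(n,u,plane(n,u,.035))
print("bar")
for n,u in [("side",(239.5,284.5)),("side",(278.8,283)),("scene",(168.7,231)),("scene",(188.5,248))]: print(n,plane(n,u,.062))
print("tray")
P=[]
for c in [(238,38),(523,152),(352,445),(43,300)]:
    P.append(plane("scene",(c[0]/5+100,c[1]/5+270),.032)); print(P[-1])
print(np.mean(P,0))
P=[]
for u in [(347,315),(398,379),(317,420),(274,350)]: P.append(plane("side",u,.032)); print(P[-1])
print(np.mean(P,0))
for u in [(224,338)]: print("big",plane("scene",u,.06))
```

```text
broken flat ends z=.034
scene [0.4148 0.0514 0.034 ]
scene [0.4569 0.0695 0.034 ]
side [0.4152 0.0541 0.034 ]
side [0.4565 0.0686 0.034 ]
pan rim
scene (181.4, 171) [0.3362 0.1095 0.035 ]
scene (266, 172.4) [0.5488 0.2304 0.035 ]
scene (285.6, 186) [0.6243 0.2119 0.035 ]
scene (286, 256) [0.7455 0.0004 0.035 ]
scene (188, 254.4) [ 0.5323 -0.1214  0.035 ]
side (167, 243) [0.337  0.1137 0.035 ]
side (345, 235) [ 0.7453 -0.0022  0.035 ]
side (240, 198) [0.5473 0.233  0.035 ]
side (269.3, 197.5) [0.6234 0.2082 0.035 ]
bar
side [ 0.4587 -0.0932  0.062 ]
side [ 0.5339 -0.1161  0.062 ]
scene [ 0.4608 -0.1019  0.062 ]
scene [ 0.5362 -0.1196  0.062 ]
tray
[ 0.4887 -0.2261  0.032 ]
[ 0.6443 -0.2074  0.032 ]
[ 0.666  -0.3641  0.032 ]
[ 0.5044 -0.3801  0.032 ]
[ 0.5758 -0.2944  0.032 ]
[ 0.6398 -0.213   0.032 ]
[ 0.6585 -0.3589  0.032 ]
[ 0.5034 -0.3735  0.032 ]
[ 0.4812 -0.237   0.032 ]
[ 0.5707 -0.2956  0.032 ]
big [ 0.747  -0.2753  0.06  ]
```

Positions from the two views:

| Item | Position (m) | Orientation |
|---|---|---|
| Pan centre | (0.541, 0.055) | pan x at 74.6° |
| Handle | (0.496, -0.109) | as pan |
| Pour edge | (0.587, 0.221) | as pan |
| Broken core | (0.441, 0.048) | x at about 111° |
| Tray centre | (0.573, -0.295) | – |

I'll move above the broken core first.

Call:
send_rows --steps '[[[0,0.02,-0.06,-0.01,0.12],[0,0.04,-0.12,-0.02,0.24],[0,0.06,-0.18,-0.03,0.36],[0,0.08,-0.24,-0.04,0.48],[0,0.1,-0.3,-0.05,0.6],[0,0.12,-0.36,-0.06,0.72],[0,0.14,-0.42,-0.07,0.833],[0,0.155,-0.475,-0.075,0.833]]]'

```text
t: 1.15
tcp_pos: [0.4326, 0.0878, 0.1565]
tool_rot: [0.584, -0.399, -0.584, -0.399]
force: [0.8, 0.6, 0.0]
finger_gap: 1.0
```

Call:
send_rows --steps '[[[0.1,0.008,-0.037,-0.02,0],[0.2,0.008,-0.037,-0.03,0],[0.2,0.008,-0.037,-0.03,0]]]'

```text
t: 1.52
tcp_pos: [0.4389, 0.0531, 0.1261]
tool_rot: [-0.583, 0.4, 0.585, 0.399]
force: [-0.0, 0.6, -0.5]
finger_gap: 0.796
```

Run:
```python
from h import *
s=manip.sense();im=manip.snapshot("wrist");cv2.imwrite("pics/w1.png",im[:,:,::-1])
print(s["t"],s["tcp_pos"],R.from_quat(s["tool_rot"]).as_matrix()[:,2],s["q"],s["finger_gap"])
T=wristT(s);np.save("w1.npy",T)
for P in [(.4149,.0528,.034),(.4567,.069,.034),(.4409,.0479,.034)]: print(proj("wrist",P,T))
```

```text
1.525 [0.4389 0.0531 0.1261] [-0.3622  0.9321  0.0016] [-0.1336  0.4728  1.9796  0.0004  0.6921 -2.0754] 0.7955901727927497
[294.5772 185.165 ]
[293.9572 245.0736]
[274.7565 215.9629]
```

View pics/w1.png

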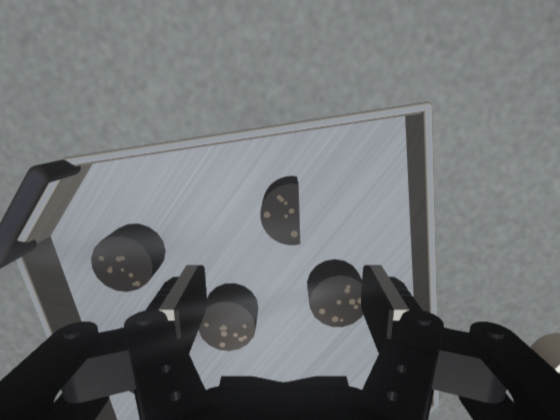

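In the wrist view the broken core's flat face is at column 300, rows 178–244, with its round side at column 261. The face is square to the jaws. I'll refine the position with this view.

Run:
```python
from h import *
T=np.load("w1.npy")
for u in [(300,178),(300,244),(261,211),(280.5,211)]: print(plane("wrist",u,.034,T))
p=np.array([.4389,.0531,0]);j=np.array([-.362,.932,0]);f=np.array([.932,.362,0])
d=plane("wrist",(280.5,211),.034,T)-p;print(d@j,d@f)
```

```text
[0.4088 0.0544 0.034 ]
[0.4543 0.0728 0.034 ]
[0.441  0.0374 0.034 ]
[0.436  0.0504 0.034 ]
-0.0014504799912403912 -0.0037171332650580047
```

Call:
send_rows --steps '[[[0.2,-0.003,0.001,-0.03,0],[0.2,-0.003,0.001,-0.06,0],[0.2,-0.003,0.001,-0.06,0]]]'

```text
t: 1.95
tcp_pos: [0.4356, 0.0551, 0.0661]
tool_rot: [-0.583, 0.399, 0.585, 0.398]
force: [-1.0, -0.2, 0.3]
finger_gap: 0.8
```

Run:
```python
from h import *
s=manip.sense();im=manip.snapshot("wrist");cv2.imwrite("pics/w2.png",im[:,:,::-1])
print(s["t"],s["tcp_pos"],s["qd"],s["finger_gap"])
T=wristT(s);np.save("w2.npy",T)
```

```text
1.95 [0.4356 0.0551 0.0661] [-0.0048 -0.0436 -0.0184  0.0003  0.0213 -0.0007] 0.7996415516469941
```

View pics/w2.png

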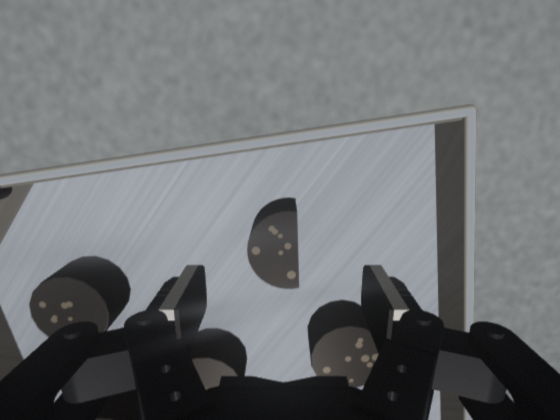

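Run:
```python
from h import *
T=np.load("w2.npy")
for u in [(298,211),(298,288),(247.5,250),(273,250)]: print(plane("wrist",u,.034,T))
p=np.array([.4356,.0551,0]);j=np.array([-.362,.932,0]);f=np.array([.932,.362,0])
d=plane("wrist",(273,250),.034,T)-p;print(d@j,d@f)
```

```text
[0.4128 0.0551 0.034 ]
[0.455  0.0723 0.034 ]
[0.4436 0.0377 0.034 ]
[0.4385 0.0507 0.034 ]
-0.005122228338606209 0.0010952169855279455
```

Call:
send_rows --steps '[[[0.2,0.003,-0.005,-0.02,0],[0.2,0.003,-0.005,-0.045,0],[0.2,0.003,-0.005,-0.058,0],[0.4,0.003,-0.005,-0.058,0],[0.8,0.003,-0.005,-0.058,0],[0.8,0.003,-0.005,-0.058,0]]]' --grip_force 35

```text
t: 2.75
tcp_pos: [0.4405, 0.0488, 0.0098]
tool_rot: [0.584, -0.399, -0.583, -0.399]
force: [0.2, 0.9, 4.4]
finger_gap: 0.316
```

Call:
send_rows --steps '[[[0.85,0,0,0,0],[0.85,0,0,0,0],[0.85,0,0,0.02,0],[0.85,0,0,0.06,0],[0.85,0,0,0.1,0]]]'

```text
t: 3.38
tcp_pos: [0.4396, 0.0487, 0.1099]
tool_rot: [-0.583, 0.399, 0.584, 0.399]
force: [0.2, 0.3, -0.8]
finger_gap: 0.32
```

Run:
```python
from h import *
s=manip.sense();print(s["t"],s["tcp_pos"],s["force"],s["finger_gap"])
a=manip.snapshot("wrist");b=manip.snapshot("side")
cv2.imwrite("pics/w3.png",np.hstack([a,b])[:,:,::-1][:, ::1][::1])
im=cv2.resize(np.hstack([a,b]),(800,300));cv2.imwrite("pics/w3.png",im[:,:,::-1])
```

```text
3.375 [0.4396 0.0487 0.1099] [ 0.2465  0.2808 -0.7658] 0.31999306505129543
```

View pics/w3.png

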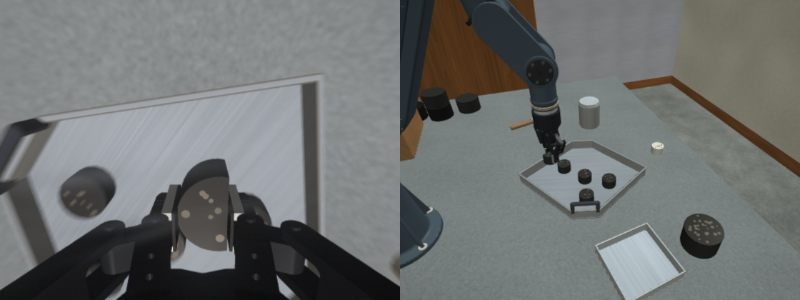

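The core is held at gap 0.32, about 27 mm. Carrying it to the tray.

Call:
send_rows --steps '[[[0.85,0.01,-0.025,0.02,-0.09],[0.85,0.03,-0.075,0.03,-0.19],[0.85,0.05,-0.125,0.03,-0.29],[0.85,0.07,-0.18,0.03,-0.39],[0.85,0.09,-0.235,0.03,-0.49],[0.85,0.11,-0.285,0.03,-0.58],[0.85,0.125,-0.325,0.03,-0.64],[0.85,0.133,-0.344,0.02,-0.64]]]'

```text
t: 4.47
tcp_pos: [0.5735, -0.2978, 0.128]
tool_rot: [-0.429, 0.563, 0.428, 0.563]
force: [-0.8, 0.5, -0.3]
finger_gap: 0.316
```

Call:
send_rows --steps '[[[0.85,0,0,-0.02,0],[0.85,0,0,-0.06,0],[0.85,0,0,-0.09,0],[0.85,0,0,-0.09,0]]]'

```text
t: 4.97
tcp_pos: [0.57, -0.2921, 0.035]
tool_rot: [-0.426, 0.563, 0.432, 0.561]
force: [-0.2, -0.6, -0.0]
finger_gap: 0.318
```

Call:
send_rows --steps '[[[0.85,0,0,-0.015,0],[0.85,0,0,-0.022,0],[0.85,0,0,-0.022,0],[0.5,0,0,-0.022,0],[0.3,0,0,-0.022,0],[0.3,0,0,0.01,0],[0.3,0,0,0.06,0],[0.3,0,0,0.12,0]]]'

```text
t: 5.98
tcp_pos: [0.5723, -0.2949, 0.1597]
tool_rot: [-0.428, 0.563, 0.429, 0.562]
force: [1.3, -0.7, -0.3]
finger_gap: 0.702
```

Run:
```python
from h import *
s=manip.sense();print(s["t"],s["tcp_pos"],s["force"],s["finger_gap"],s["q"],R.from_quat(s["tool_rot"]).as_matrix()[:,2])
a=manip.snapshot("wrist");b=manip.snapshot("side");c=manip.snapshot("scene")
im=cv2.resize(np.hstack([a,b]),(800,300));cv2.imwrite("pics/w4.png",im[:,:,::-1])
cv2.imwrite("pics/sc4.png",c[:,:,::-1]);cv2.imwrite("pics/sd4.png",b[:,:,::-1])
```

```text
5.975 [ 0.5723 -0.2949  0.1597] [ 1.3085 -0.6514 -0.2938] 0.7015077824449896 [-0.6491  0.6353  1.4465 -0.      1.0617 -1.9509] [0.2658 0.964  0.0007]
```

View pics/w4.png

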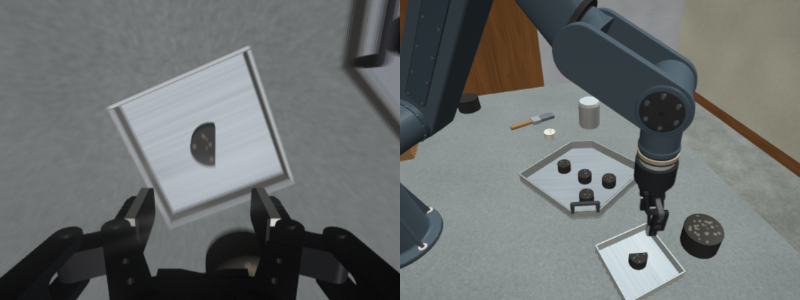

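View pics/sc4.png

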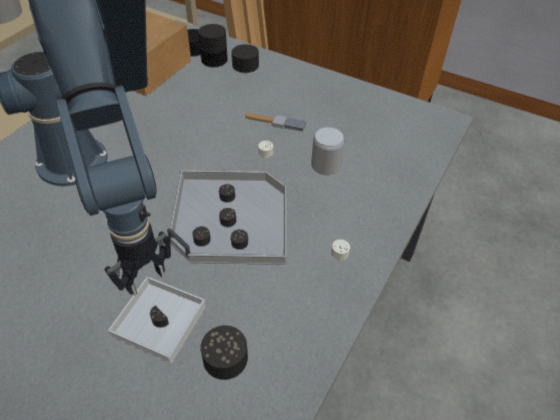

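The broken core lies near the tray's centre, let go (side image about (638,260) in the halved view), and the pan hasn't moved. Now to the handle.

Call:
send_rows --steps '[[[0.2,-0.01,0.025,0,0],[0.2,-0.03,0.07,0,0],[0.2,-0.05,0.12,0,0],[0.2,-0.07,0.17,-0.01,0],[0.2,-0.076,0.186,-0.03,0],[0.2,-0.076,0.186,-0.04,0],[0.2,-0.076,0.186,-0.04,0]]]'

```text
t: 7.0
tcp_pos: [0.4971, -0.1099, 0.1179]
tool_rot: [-0.428, 0.563, 0.429, 0.562]
force: [0.2, -0.6, -0.1]
finger_gap: 0.801
```

Run:
```python
from h import *
s=manip.sense();print(s["t"],s["tcp_pos"],s["force"],s["finger_gap"],s["q"],R.from_quat(s["tool_rot"]).as_matrix()[:,2])
a=manip.snapshot("wrist");cv2.imwrite("pics/w5.png",a[:,:,::-1]);T=wristT(s);np.save("w5.npy",T)
print(proj("wrist",(.496,-.1086,.068),T))
```

```text
7.0 [ 0.4971 -0.1099  0.1179] [ 0.2466 -0.5703 -0.1357] 0.8014277550894208 [-0.4373  0.5497  1.8239 -0.0003  0.7693 -1.7387] [ 0.2659  0.964  -0.    ]
[283.9044 234.9788]
```

View pics/w5.png

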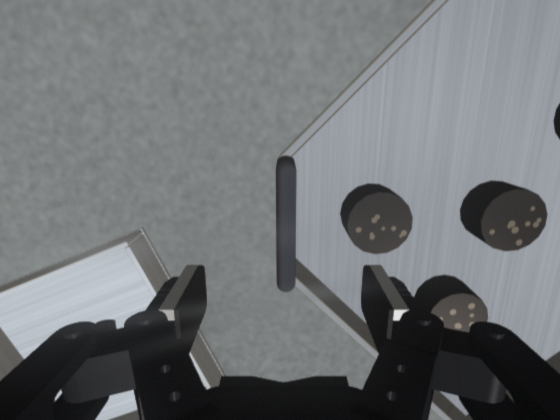

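The handle bar runs down columns 277–296, rows 156–290, and is square to the jaws.

Run:
```python
from h import *
T=np.load("w5.npy")
for z in(.062,.068): print(plane("wrist",(286.5,157),z,T),plane("wrist",(286.5,223),z,T),plane("wrist",(286.5,289),z,T))
```

```text
[ 0.4525 -0.095   0.062 ] [ 0.4911 -0.1056  0.062 ] [ 0.5344 -0.1174  0.062 ]
[ 0.4517 -0.0949  0.068 ] [ 0.4891 -0.1051  0.068 ] [ 0.5312 -0.1166  0.068 ]
```

Call:
send_rows --steps '[[[0.2,-0.003,0.003,-0.03,0],[0.2,-0.003,0.003,-0.06,0],[0.2,-0.003,0.003,-0.072,0],[0.4,-0.003,0.003,-0.072,0],[0.7,-0.003,0.003,-0.072,0],[1,-0.003,0.003,-0.072,0],[1,-0.003,0.003,-0.072,0],[1,-0.003,0.003,-0.072,0]]]' --grip_force 45

```text
t: 8.05
tcp_pos: [0.4947, -0.1068, 0.0479]
tool_rot: [-0.429, 0.562, 0.428, 0.563]
force: [-0.7, -1.7, 5.8]
finger_gap: 0.121
```

Run:
```python
from h import *
s=manip.sense();print(s["t"],s["tcp_pos"],s["force"],s["finger_gap"])
a=manip.snapshot("wrist");b=manip.snapshot("side")
im=cv2.resize(np.hstack([a,b]),(800,300));cv2.imwrite("pics/w6.png",im[:,:,::-1])
# lift table, bar rel pour edge
r=np.hypot(.342,.062);a0=np.arctan2(.062,.342)
for t in range(0,34,2):
    a=a0+np.radians(t);h=.342-r*np.cos(a);print(t,round(h*.265,4),round(h*.964,4),round(r*np.sin(a)-.062,4))
```

```text
8.05 [ 0.4947 -0.1068  0.0479] [-0.7242 -1.6899  5.7534] 0.12089240071604483
0 0.0 0.0 0.0
2 0.0006 0.0023 0.0119
4 0.0014 0.005 0.0237
6 0.0022 0.0081 0.0354
8 0.0032 0.0115 0.047
10 0.0042 0.0154 0.0584
12 0.0054 0.0196 0.0698
14 0.0067 0.0243 0.0809
16 0.008 0.0292 0.0919
18 0.0095 0.0346 0.1026
20 0.0111 0.0403 0.1132
22 0.0128 0.0464 0.1236
24 0.0145 0.0528 0.1337
26 0.0164 0.0596 0.1436
28 0.0183 0.0667 0.1533
30 0.0204 0.0741 0.1627
32 0.0225 0.0818 0.1718
```

View pics/w6.png

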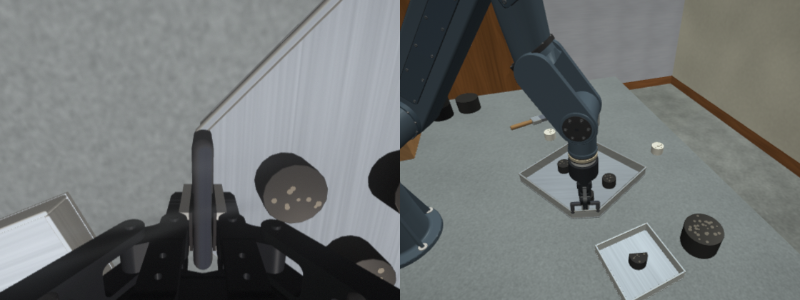

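The fingers are closed on the bar. Lifting along the arc about the pouring edge, first to 8°.

Call:
send_rows --steps '[[[1,0.0003,0.001,0.006,0],[1,0.0006,0.0023,0.012,0],[1,0.001,0.0036,0.018,0],[1,0.0014,0.005,0.0237,0],[1,0.0018,0.0065,0.0295,0],[1,0.0022,0.0081,0.0354,0],[1,0.0027,0.0098,0.041,0],[1,0.0032,0.0115,0.047,0]]]'

```text
t: 9.15
tcp_pos: [0.4971, -0.0946, 0.0942]
tool_rot: [-0.428, 0.563, 0.429, 0.562]
force: [-0.7, -1.5, -6.7]
finger_gap: 0.125
```

Run:
```python
from h import *
s=manip.sense();print(s["t"],s["tcp_pos"],s["force"],s["finger_gap"])
b=manip.snapshot("scene")
im=cv2.resize(b[140:290,130:330],(800,600));cv2.imwrite("pics/w7.png",im[:,:,::-1])
```

```text
9.15 [ 0.4971 -0.0946  0.0942] [-0.682  -1.5387 -6.6874] 0.12479818440595035
```

View pics/w7.png

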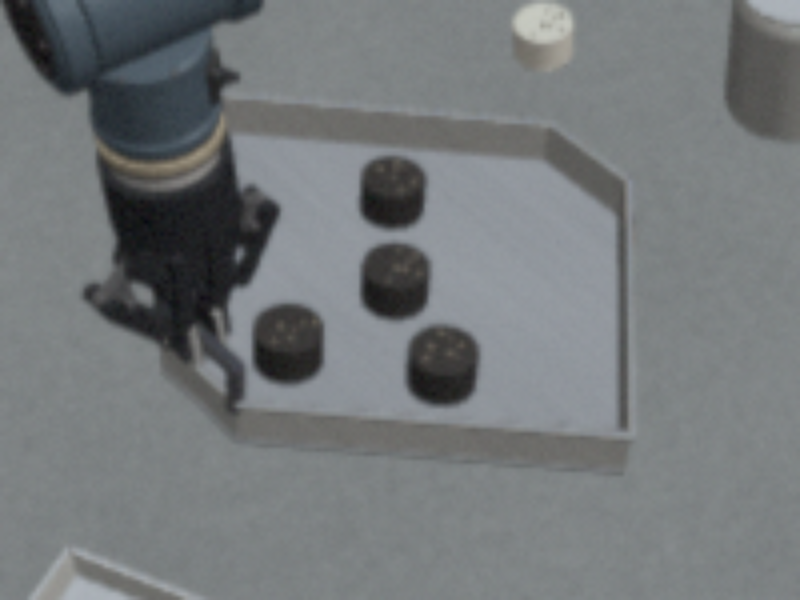

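The pan is tilting with the pouring edge still in place. Continuing to 15°, then 21°.

Call:
send_rows --steps '[[[1,0.0005,0.0019,0.0057,0],[1,0.001,0.0039,0.0114,0],[1,0.0016,0.006,0.0171,0],[1,0.0022,0.0081,0.0228,0],[1,0.0028,0.0104,0.0284,0],[1,0.0035,0.0128,0.0339,0],[1,0.0041,0.0152,0.0394,0]]]'

```text
t: 10.07
tcp_pos: [0.5013, -0.0794, 0.1336]
tool_rot: [-0.428, 0.563, 0.429, 0.562]
force: [-0.2, -1.5, -6.5]
finger_gap: 0.12
```

Call:
send_rows --steps '[[[1,0.0006,0.0021,0.004,0],[1,0.0011,0.0039,0.008,0],[1,0.0016,0.0059,0.012,0],[1,0.0022,0.0079,0.016,0],[1,0.0027,0.0099,0.02,0],[1,0.0032,0.0117,0.0237,0],[1,0.0038,0.0138,0.0276,0],[1,0.0044,0.016,0.0316,0]]]'

```text
t: 11.08
tcp_pos: [0.5056, -0.0628, 0.165]
tool_rot: [-0.428, 0.562, 0.429, 0.563]
force: [0.9, 1.9, -5.8]
finger_gap: 0.117
```

Run:
```python
from h import *
s=manip.sense();print(s["t"],s["tcp_pos"],s["force"],s["finger_gap"])
b=manip.snapshot("scene")
im=cv2.resize(b[140:290,130:330],(800,600));cv2.imwrite("pics/w8.png",im[:,:,::-1])
```

```text
11.075 [ 0.5056 -0.0628  0.165 ] [ 0.9124  1.8914 -5.7901] 0.11662209130359619
```

View pics/w8.png

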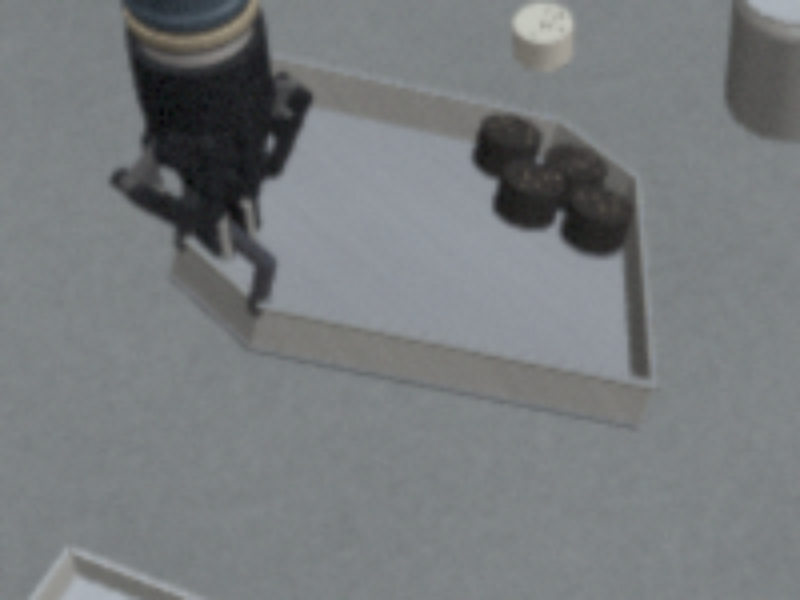

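All four cores have slid together into the pouring corner (crop (475–635, 110–255)). On to about 29°.

Call:
send_rows --steps '[[[1,0.0009,0.0032,0.0052,0],[1,0.0018,0.0065,0.0104,0],[1,0.0027,0.0099,0.0155,0],[1,0.0036,0.0132,0.0205,0],[1,0.0046,0.0167,0.0255,0],[1,0.0055,0.0202,0.0304,0],[1,0.0065,0.0238,0.0352,0],[1,0.0075,0.0275,0.04,0]]]'

```text
t: 12.12
tcp_pos: [0.5134, -0.0364, 0.2054]
tool_rot: [-0.429, 0.563, 0.428, 0.562]
force: [-0.4, -3.1, -3.1]
finger_gap: 0.115
```

Call:
send_rows --steps '[[[1,0,0,0,0],[1,0,0,0,0],[1,0,0,0,0],[1,0,0,0,0],[1,0,0,0,0],[1,0,0,0,0]]]'

```text
t: 12.88
tcp_pos: [0.5131, -0.0361, 0.2048]
tool_rot: [-0.428, 0.563, 0.429, 0.562]
force: [-1.0, -3.0, -1.8]
finger_gap: 0.121
```

Run:
```python
from h import *
s=manip.sense();print(s["t"],s["tcp_pos"],s["force"],s["finger_gap"],s["qd"])
b=manip.snapshot("scene");c=manip.snapshot("side")
im=cv2.resize(b[140:290,130:330],(800,600));cv2.imwrite("pics/w9.png",im[:,:,::-1])
cv2.imwrite("pics/s9.png",cv2.resize(c[150:420,150:420],(600,600))[:,:,::-1])
```

```text
12.875 [ 0.5131 -0.0361  0.2048] [-0.9856 -3.0312 -1.8436] 0.12055623057661688 [ 0.0006  0.0014  0.0002  0.0006 -0.0004  0.0013]
```

View pics/w9.png

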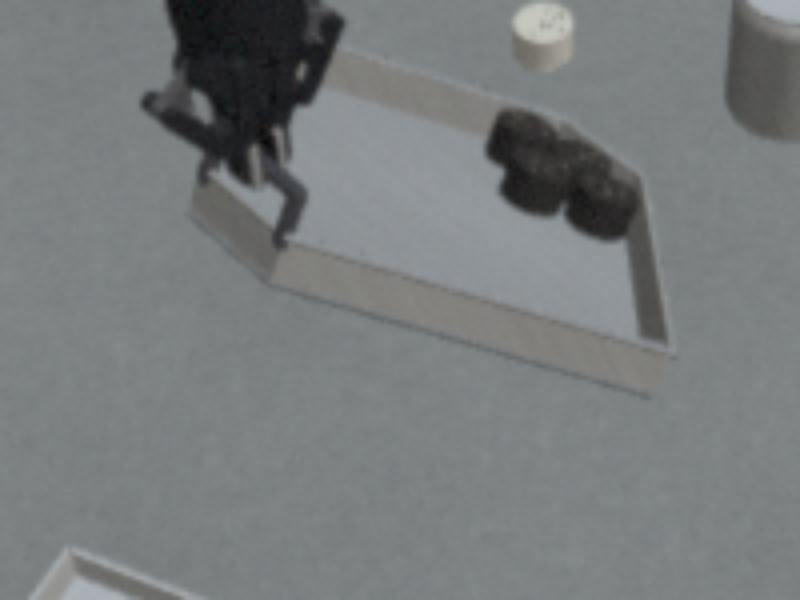

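View pics/s9.png

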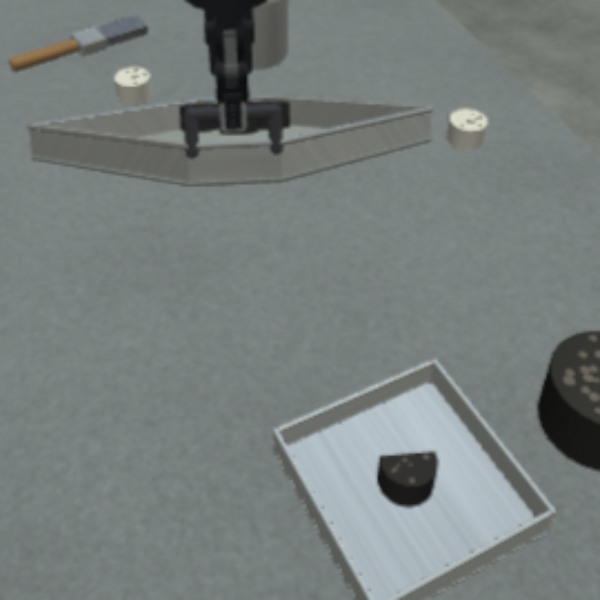

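Run:
```python
from h import *
s=manip.sense()
th=np.arcsin((s["tcp_pos"][2]+.0141)/np.hypot(.342,.062))-np.arctan2(.062,.342);print("tilt",np.degrees(th))
psi=np.arctan2(.964,.265)
# pan rotation: z-yaw then tilt about y (nose down)
M=R.from_euler("ZY",[psi,th]).as_matrix()
bar=s["tcp_pos"]+[0,0,.0141]
O=bar-M@np.array([-.17,0,.062]); pour=O+M@[.172,0,0]
print("pour edge",pour)
cr=lambda u:np.round((np.array(u)-[130,140])*4)
pts={"rightbot":(0,-.212,0),"righttop":(0,-.212,.035),"pourR_top":(.172,-.04,.035),"pourL_top":(.172,.04,.035),"hR_bot":(-.172,-.04,0),"line105 L top":(.067,.1,.034),"line105 R top":(.067,-.1,.034),"105L floor":(.067,.1,.004),"105R floor":(.067,-.1,.004)}
for k,v in pts.items(): print(k,cr(proj("scene",O+M@np.array(v))))
im=cv2.imread("pics/w9.png")
for z,c in((.034,(0,0,255)),(.004,(0,255,0))):
    a,b=[tuple(int(q) for q in cr(proj("scene",O+M@np.array([.067,y,z])))) for y in(-.1,.1)]
    cv2.line(im,a,b,c,1)
for v in [(0,-.212,0),(0,-.212,.035),(.172,-.04,.035),(.172,.04,.035),(-.172,-.04,0)]:
    cv2.circle(im,tuple(int(q) for q in cr(proj("scene",O+M@np.array(v)))),4,(255,0,0),1)
cv2.imwrite("pics/w9b.png",im)
```

```text
tilt 28.753736817921386
pour edge [0.5847 0.2243 0.    ]
rightbot [649. 395.]
righttop [670. 348.]
pourR_top [639. 174.]
pourL_top [561. 118.]
hR_bot [267. 281.]
line105 L top [407.  87.]
line105 R top [607. 238.]
105L floor [394. 124.]
105R floor [591. 276.]
```

View pics/w9b.png

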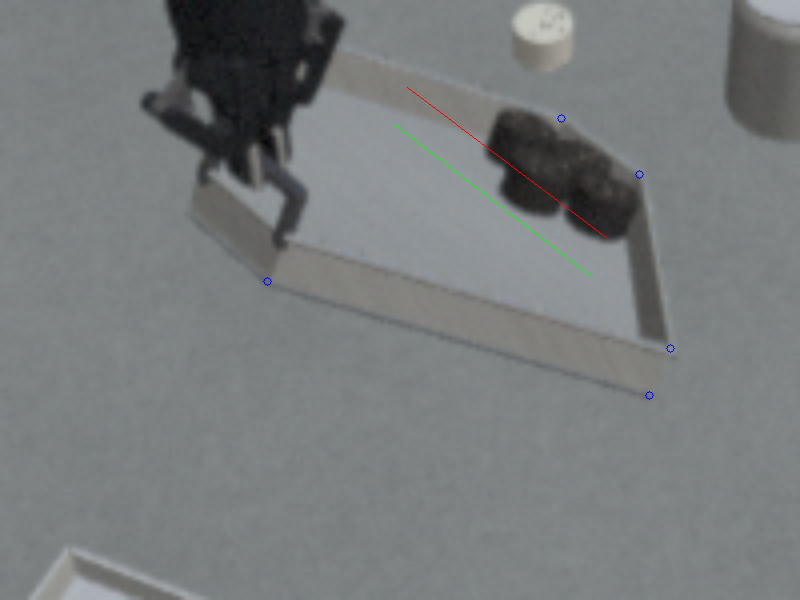

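The drawn model (blue corners) matches the pan to within about 1 mm. Tilt is 28.8°, the pouring edge is on the bench, and all four cores lie inside the 105 mm line drawn on the floor (green). Handing in.

```bash
python3 -c "
from station import manip
print(manip.sign_off())"
```

```text
the job is handed in; nothing more can be done
None
```

The job is handed in at about 13 s on the robot's clock. The broken D-shaped core is in the aluminium tray, let go near its centre. The gripper is holding the pan tilted by its handle.

- **Tilt:** the last check gave 28.8°. That figure is worked out from the handle height with the pouring edge taken as resting on the bench, and the pan corners predicted from it matched the picture to about 1 mm.
- **Cores:** all four whole cores are packed in the pouring corner, inside the 105 mm line.
- **Arm and grip:** the arm was still, and the gripper was closed on the bar with a 45 N grip setting. The measured wrist force was only a few newtons.
- **Other objects:** nothing touched the tin, the big core, the brush or the white look-alikes, as far as the pictures show.

**Disagreements:**
- The wrist and fixed cameras differed by up to 6 mm on where the broken core was and by 3–6 mm on the handle. I re-measured or averaged, and both grasps worked.
- I compared the commanded and measured arm positions early on and they differed by about 6 mm, so I worked from the measured ones.

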